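# Slide the card terminal past its spring lock to the pay end

### The arm

A 6-joint arm with a two-finger parallel gripper is mounted at the origin on the work surface. World frame = base frame: x ahead of the robot, y to its left, z up, the work surface at z = 0. Lengths are in m, angles in rad, forces in N, time in s.
With the tool pointing down it reaches from about 0.375 to 0.975 m from the base axis. Payload 3.8 kg.
Tool frame: the origin (TCP) lies between the finger pads; the fingertips stand 8 mm ahead of it and the grasp point (between the pads) lies 11 mm behind it; z points along the fingers, x is the direction in which the jaws open and shut, and the axes are right-handed (so a half turn about z gives the same grasp; the last joint's range is limited). The gripper opens to 85 mm and grips with 20 to 120 N. Pads are 22 mm wide; open, the fingers measure 114 mm over their backs; the gripper's body (76 mm by 85 mm) begins 54 mm behind the grasp point. The pads swing forward as they close: fully open they stand 13 mm farther back than shut.
Start: joints at [-1.275, 0.264, 1.604, -0, 1.274, -0.037], TCP at [0.221, -0.638, 0.239] pointing down, gripper open.
Joint ranges: [-2.63, 2.63], [-0.94, 2.18], [0.31, 2.57], [-1.31, 4.45], [0, 2.66], [-2.55, 2.55]. Speed limits (rad/s): [2.57, 2.57, 3.14, 3.14, 3.14, 3.14].

### API

Orientations are given as a unit quaternion [w, x, y, z].
In Python, from rig import r gives the robot as it stands. The module is installed in compiled form; this text tells all that it offers.
- The arm moves only by the shell command python3 -m inch 'ROWS' [FORCE]. ROWS is JSON, a list that holds one entry, the list of rows, each a list of 7 numbers: the shift along the tool's x, y, z in cm, then the turn, a rotation vector about the tool's x, y, z in rad, then the opening, from -1 (shut) to 1 (fully open). A call has exactly 5 rows; each row shifts and turns the commanded pose from where the row before left it, along the tool's axes as they then stand; what a row does not reach is not made up. A row lasts 1/10 s, in which the tool goes at most 50 mm and 8.59 degrees, less where a joint would pass 70% of its speed; a pose out of reach is approached as far as the arm can. A call is refused whole if a number of a shift passes 5 or a number of a turn 0.15, either way. A call with a gripper value outside its range is refused whole. The fingers move at their own pace and stop on an object; FORCE is the grip in N (left out, the last holds). Time passes only in rows, so rows that do not move let the fingers close, or fill a call up. It gives the time, the measured TCP pose, the force and the opening at its end, in the units of the state.
- r.state(): the state, without advancing time (a new reading comes with each control period).
- r.read_camera(name): name is "scene" or "top" or "wrist"; returns a dict with "frame" (400x640x3 uint8, red, green, blue), "z_map" (400x640 float32, m along the optical axis (not along the pixel's ray), 0 where there is no reading), "intrinsics" (3x3 intrinsics, pixels), "k1" (the pictures are not rectified: a ray, as slopes to the right and down, at radius r is drawn at 1 + k1 r^2 times it, then the intrinsics apply), "world_from_camera" (4x4, takes a point from camera to world coordinates). Camera axes: x right, y down, z forward; pixel columns grow to the right and rows downward; lengths in m; the calibration is good to about 2 mm. A picture is of the moment at which its call begins.
- r.finish_job(): hands the job in, once; it reports no verdict.
The state is a dict: "clock": time; "joint_positions": joint angles; "dq": joint speeds; "joint_efforts": joint torques, N m; "position": TCP position; "ee_rot": TCP orientation; "contact_force": force on the tool from outside, world axes, zero at the start; "ft_torque": the same for the moment, N m; "opening": opening from 0.0 (shut) to 1.0 (fully open).
Only numpy, scipy, OpenCV 4.12 (cv2) and the standard library are available. Lean on these libraries where they do the work, as an engineer would, in place of code of your own. Each camera call takes 0.05 s, during which the arm holds its last target. There are 200 camera calls.

### The job

Bring the card terminal to the pay end of its counter track: with the fingertips press the green release bar down, and while holding it down push the orange tab so that the carriage slides over the red locking pin, then keep pushing until the pin has sprung up behind the carriage and locks it there. Only press and push, gently: do not grip, lift or force anything, and leave the other things on the counter where they are.

Things in the scene. Friction and masses are not known exactly. Their poses are not given: they have to be found in the camera images.
- track: Black base plate with two aluminium rails, fixed on the counter, 317 x 186 x 12 mm. Origin: on the counter, under the locking pin. +x: slide direction, parking end to pay end; +y: release bar's side; z up. Plate spans x -172..145, y -116..70 mm. Rails along x at |y| 14..30 mm, tops 27 mm above the counter; lips hold the carriage down. End stops: carriage origin from x -105 to +78 mm.
- pin (a point): Top of the red locking pin when it is up (this point is fixed to the track): on the track's x = 0, y = 0, 19 mm above the counter. The pin is 10 mm long along x, 20 mm wide, and stands 7 mm above the channel floor between the rails, so that it blocks the carriage.
- latch (a joint): How far the green release bar is pressed, in m: 0 up, 0.011 fully down (hard stop). Bar and red pin are one piece on a spring (about 2 N at the top, 4 N at the bottom). From 0.007 on the pin lets the carriage pass: press 8 to 10 mm. A carriage over the pin keeps it at about 0.007; once neither carriage nor finger is in the way it springs up to 0 by itself.
- bar (a point): Centre of the top face of the green release bar (moves with it). The bar is a flat strip 130 mm long (track x -125..+5 mm) and 32 mm wide (track y 34..66 mm); its top is 38 mm above the counter when up, 27 mm when fully down. A finger can slide along it while pressing.
- carriage: Carriage with the white card terminal, 0.6 to 1.1 kg, on slick glides, loose but held in the track, axes parallel to the track's. Origin: centre of the underside of its steel runner (110 mm long in x), 12 mm above the counter, at track y 0. Deck and terminal span y -124..+20 mm, tops 63 mm above the counter. Origin at track x -60 mm or less: before the pin; +60 mm or more: past it, locked.
- tab (a point): Middle of the rear (-x) face of the carriage's orange push tab, an upright plate 8 mm thick over the release bar: at (26, 50, 40) mm in the carriage's frame. It reaches across the bar (track y 12..66 mm), 44 to 60 mm above the counter, so a finger standing on the bar behind it and moving in +x pushes it.
- cup: Orange takeaway cup with white lid, 86 mm across, 118 mm tall, a loose bystander. Origin: centre of its underside; z up.
- mug: White mug, 80 mm across, 85 mm tall, with a handle, a loose bystander. Origin: centre of its underside; z up.
- sugar: Amber jar with steel cap, 64 mm across, 90 mm tall, a loose bystander. Origin: centre of its underside; z up.
- penpot: Square wooden pen pot, 70 mm wide, 90 mm tall, with three pens standing up to about 140 mm, a loose bystander. Origin: centre of its underside; z up.
- phone: Black phone lying flat, 75 x 150 x 10 mm, a loose bystander. Origin: centre of its underside; z up.
- stapler: Red and grey stapler, 50 x 130 mm, 53 mm tall, a loose bystander. Origin: centre of its underside; z up.
Mind the look-alikes: they are no part of the job. Leave any purple look-alike of the carriage alone.

How it is judged:
On the way, in this order (a step that is already met when the one before it is completed fails the run):
1. the release bar is pressed down while the carriage still stands before the pin (value of joint latch above 0.0065 m and x of carriage in the frame of track below -0.05 m), for 0.1 s.
2. the carriage has slid over the pressed pin (x of carriage in the frame of track above -0.03 m and value of joint latch above 0.005 m), for 0.1 s.
At the end, for the whole second after the job is handed in: The carriage stands at rest in its track past the pin (its origin 57 to 82 mm beyond the pin along the track), the pin and bar are up again (less than 2 mm down), and every bystander is within 30 mm of where it started (x of carriage in the frame of track between 0.057 and 0.082 m and value of joint latch below 0.002 m and linear speed of carriage below 0.01 m/s and height (world z) of carriage below 0.016 m and distance of each of cup, mug, sugar, penpot, phone, stapler from where it was at the start of the episode below 0.03 m); the robot touches nothing.
It fails at once if the carriage is lifted or tipped (height (world z) of carriage above 0.018 m or angle between carriage's own z axis and vertical above 0.08 rad).
It fails at once if the carriage or the release bar is squeezed or forced with more than 40 N (contact force between the fingers and carriage above 40 N or contact force between the arm and latch above 40 N).
It fails at once if a bystander is knocked away or picked up (moved more than 30 mm) (distance of any of cup, mug, sugar, penpot, phone, stapler from where it was at the start of the episode above 0.03 m).
It also fails if it takes over 35 s, if anything falls off the work surface, if the arm or the gripper's body presses on something with over 40 N, if the wrist force passes 120 N, or if a joint passes its speed limit or range.

## Working session

There is one attempt and no reset: what is moved stays moved. The work goes in short steps, Python scripts to look and compute and a shell command to move; the robot and the scene stay as the last step left them, time stands still between calls to the robot, and variables do not carry over. Pictures are saved under pics/ and viewed, about 8 in all and at most 12, crops included, and the job is handed in when it is done.

```bash
mkdir -p pics; cat > h.py <<'E'
import numpy as np,cv2
from rig import r
def proj(c,P):
    M=np.linalg.inv(c["world_from_camera"]);p=(M[:3,:3]@np.atleast_2d(P).T).T+M[:3,3]
    s=p[:,:2]/p[:,2:];s=s*(1+c["k1"]*(s**2).sum(1,keepdims=True));K=np.array(c["intrinsics"])
    return s*[K[0,0],K[1,1]]+[K[0,2],K[1,2]]
def cloud(c):
    K=np.array(c["intrinsics"]);h,w=c["z_map"].shape
    v,u=np.mgrid[:h,:w];d=np.stack([(u-K[0,2])/K[0,0],(v-K[1,2])/K[1,1]],-1);s=d.copy()
    for _ in range(10): s=d/(1+c["k1"]*(s**2).sum(-1,keepdims=True))
    z=c["z_map"][...,None];p=np.concatenate([s*z,z],-1);M=np.array(c["world_from_camera"])
    return p@M[:3,:3].T+M[:3,3]
def save(c,n): cv2.imwrite("pics/"+n+".png",c["frame"][...,::-1])
E
python3 - <<'E'
from h import *
for n in("scene","top"):
    c=r.read_camera(n);save(c,n+"0");np.savez(""+n+"0.npz",**c);print(n,np.round(c["world_from_camera"],3).tolist(),c["k1"])
s=r.state();print(s["clock"],s["position"],s["ee_rot"],s["contact_force"],s["opening"])
E
```

```text
scene [[0.848, 0.317, -0.425, 1.159], [0.529, -0.467, 0.709, -1.02], [0.026, -0.826, -0.564, 0.881], [0.0, 0.0, 0.0, 1.0]] 0.037374833787237584
top [[-0.02, -0.993, 0.12, 0.394], [-1.0, 0.018, -0.019, 0.021], [0.017, -0.12, -0.993, 1.096], [0.0, 0.0, 0.0, 1.0]] -0.08252372219714602
0.1 [ 0.22030684 -0.63734607  0.23808264] [-6.14040672e-04  8.14452536e-01 -5.80229291e-01 -8.11628368e-04] [-0.13453591 -0.29680339 -0.800632  ] 0.997592286856467
```

View pics/top0.png

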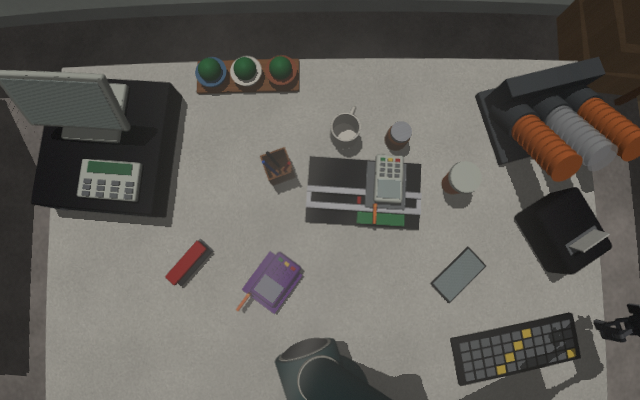

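View pics/scene0.png

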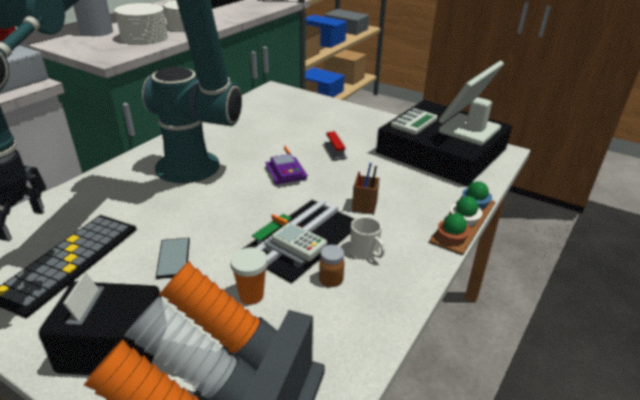

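Top view: the carriage with the white terminal is at (388,180), its orange tab at (375,213), the green bar at (381,218) and the red pin at (360,199).

Look-alikes to avoid are the purple terminal at (272,280) with its orange stub at (243,303), and the till keypad at (110,180). I choose the white one, on the black track with the green bar. Track +x is roughly world +y.

```bash
python3 - <<'E'
from h import *
for n in("top","scene"):
    c=dict(np.load(n+"0.npz"));P=cloud(c);f=c["frame"];hsv=cv2.cvtColor(f,cv2.COLOR_RGB2HSV).astype(int)
    H,S,V=hsv[...,0],hsv[...,1],hsv[...,2]
    roi=(abs(P[...,0]-.45)<.16)&(abs(P[...,1]+.05)<.2)&(c["z_map"]>0)
    for nm,m in(("green",(H>45)&(H<85)&(S>110)),("plate",(V<50)&(P[...,2]<.03)),("orange",(H>4)&(H<16)&(S>150)&(P[...,2]<.07)),("red",((H<4)|(H>174))&(S>120)&(P[...,2]<.04))):
        k,l,st,_=cv2.connectedComponentsWithStats((m&roi).astype(np.uint8))
        for i in range(1,k):
            if st[i,4]<12: continue
            q=P[l==i]; (cx,w,a)=cv2.minAreaRect((q[:,:2]*1000).astype(np.float32))
            v,u=np.where(l==i)
            print(n,nm,st[i,4],"px",u.mean().round(),v.mean().round(),"mean",q.mean(0).round(4),"z",np.percentile(q[:,2],[5,50,95]).round(3),"rect",np.round(cx,1),np.round(w,1),round(a,1))
c=dict(np.load("top0.npz"));cv2.imwrite("pics/crop.png",cv2.resize(c["frame"][90:250,250:490,::-1],None,fx=3.3,fy=3.3,interpolation=cv2.INTER_CUBIC))
E
```

```text
top plate 34 px 343.0 195.0 mean [ 0.5367 -0.0497  0.0105] z [0.007 0.011 0.014] rect [536.3 -53.2] [61.6  5.3] 85.3
top orange 32 px 374.0 212.0 mean [ 0.4819 -0.1295  0.0579] z [0.055 0.058 0.061] rect [ 479.9 -129.6] [ 3.2 47.9] 87.9
top red 22 px 359.0 200.0 mean [ 0.5203 -0.0931  0.0172] z [0.015 0.017 0.021] rect [520.1 -92.8] [ 8.2 16.6] 84.9
scene green 26 px 286.0 217.0 mean [ 0.4809 -0.0924  0.0378] z [0.033 0.039 0.042] rect [482.9 -88.1] [31.1 23.4] 71.3
scene green 223 px 267.0 231.0 mean [ 0.4717 -0.1723  0.0366] z [0.015 0.038 0.041] rect [ 471.9 -170.7] [86.  31.9] 82.9
scene plate 78 px 302.0 209.0 mean [ 0.4765 -0.0065  0.0126] z [0.009 0.013 0.015] rect [475.8  -7.2] [105.9  17.4] 84.7
scene plate 94 px 312.0 216.0 mean [ 0.5196 -0.0208  0.0126] z [0.009 0.012 0.016] rect [520.7 -16.5] [113.2  16.4] 87.6
scene plate 396 px 330.0 225.0 mean [ 0.5878 -0.0266  0.0127] z [0.009 0.013 0.016] rect [586.1 -21.8] [124.4  48.6] 89.2
scene plate 25 px 254.0 243.0 mean [ 0.456  -0.209   0.0101] z [0.007 0.01  0.013] rect [ 456.5 -209.4] [24.7 13.2] 81.0
scene plate 279 px 286.0 264.0 mean [ 0.5758 -0.2291  0.0105] z [0.008 0.01  0.014] rect [ 576.4 -226.8] [47.8 66.2] 86.7
scene orange 60 px 279.0 220.0 mean [ 0.4847 -0.1308  0.0539] z [0.046 0.054 0.061] rect [ 485.8 -129.2] [50.1 10.9] 0.3
```

View pics/crop.png

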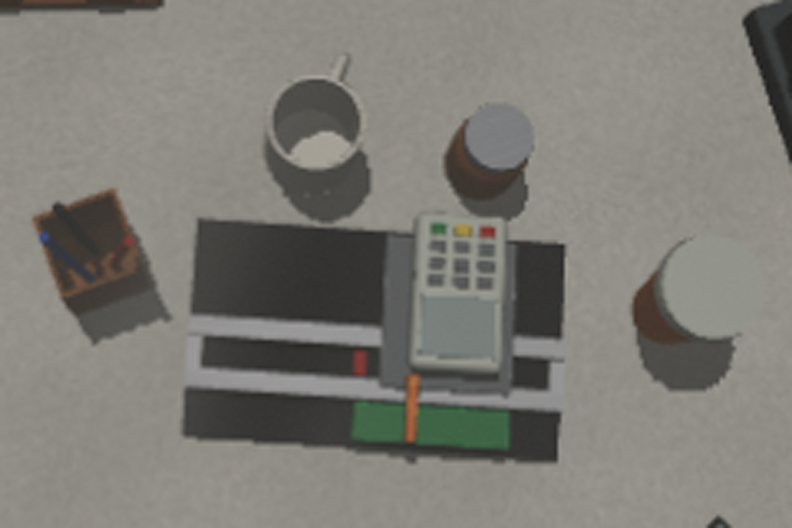

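The crop confirms the white carriage with its orange tab over the green bar, and the red pin at crop (360,362). Next I fit the track pose from the plate corners and check it against the pin and bar.

```bash
python3 - <<'E'
from h import *
from scipy.optimize import least_squares
c=dict(np.load("top0.npz"));s=dict(np.load("scene0.npz"))
px=lambda L:(np.array(L,float)+.5)/3.3+[250,90]-.5
# crop: plate corners z12, bar corners z38, pin z19
O=np.array([[145,-116,12],[-172,-116,12],[-172,70,12],[145,70,12],[5,34,38],[5,66,38],[-125,66,38],[-125,34,38],[0,0,19]])/1000
I=px([[198,219],[566,244],[557,461],[183,437],[356,401],[352,442],[509,450],[510,413],[360,362]])
def W(p,O): 
    a=p[2];R=np.array([[np.cos(a),-np.sin(a),0],[np.sin(a),np.cos(a),0],[0,0,1]]);return O@R.T+[p[0],p[1],0]
f=least_squares(lambda p:(proj(c,W(p,O))-I).ravel(),[.52,-.09,1.57],x_scale=.01)
p=f.x;print(p,np.degrees(p[2]),"resid px\n",(proj(c,W(p,O))-I).round(1).tolist())
print("scene px of pin,bar ends",proj(s,W(p,O[[8,4,6]])).round(1).tolist())
inv=lambda q:np.array([[np.cos(p[2]),np.sin(p[2])],[-np.sin(p[2]),np.cos(p[2])]])@(np.array(q)-p[:2])
print("tab centre in track, top/scene:",inv([.4819,-.1295]),inv([.4857,-.1292]))
for t in(-125,-100,-60,0,60): print(t,W(p,np.array([[t,50,38]])/1000))
np.save("track.npy",p)
E
```

```text
[ 0.52020757 -0.09304754  1.48524994] 85.09855309826928 resid px
 [[-0.3, -0.2], [0.0, 0.0], [0.4, -0.0], [-0.5, -0.2], [-0.5, 0.2], [-0.0, -0.4], [0.3, 0.3], [0.5, -0.3], [0.1, 0.5]]
scene px of pin,bar ends [[297.8, 227.1], [289.6, 216.4], [249.3, 234.2]]
tab centre in track, top/scene: [-0.03959224  0.03505291] [-0.03896866  0.03129244]
-125 [[ 0.45971015 -0.21331833  0.038     ]]
-100 [[ 0.4618462  -0.18840975  0.038     ]]
-60 [[ 0.46526389 -0.14855602  0.038     ]]
0 [[ 0.47039041 -0.08877543  0.038     ]]
60 [[ 0.47551694 -0.02899485  0.038     ]]
```

The fit residuals are at most 0.5 px. The track is at (0.520, -0.093) with yaw 85.1°, the carriage is at about x = -69 mm, and the scene view agrees. I'll close the gripper and move above the bar behind the tab, aiming for track x -85, y 50.

```bash
R='[-2.4,-2.53,0,0,0,0,-1]'
python3 -m inch '[[[-2.4,-2.5,0,0,0,0,-1],[-2.4,-2.5,0,0,0,0,-1],[-2.4,-2.5,0,0,0,0,-1],[-2.4,-2.5,0,0,0,0,-1],[-2.4,-2.5,0,0,0,0,-1]]]' 20
python3 -m inch '[[[-2.4,-2.5,0,0,0,0,-1],[-2.4,-2.5,0,0,0,0,-1],[-2.4,-2.5,0,0,0,0,-1],[-2.4,-2.5,0,0,0,0,-1],[-2.4,-2.5,0,0,0,0,-1]]]'
python3 -m inch '[[[-2.4,-2.5,0,0,0,0,-1],[-2.4,-2.5,0,0,0,0,-1],[-2.4,-2.5,0,0,0,0,-1],[-2.4,-2.5,0,0,0,0,-1],[-2.4,-2.5,0,0,0,0,-1]]]'
python3 -m inch '[[[0,0,0,0,0,0.14,-1],[0,0,0,0,0,0.14,-1],[0,0,0,0,0,0.14,-1],[0,0,0,0,0,0,-1],[0,0,0,0,0,0,-1]]]'
cat >> h.py <<'E'
from scipy.spatial.transform import Rotation as Ro
def rep():
    p=np.load("track.npy");s=r.state();a=p[2];T=Ro.from_euler('z',a);q=np.array(s["ee_rot"])[[1,2,3,0]]
    x=T.inv().apply(np.array(s["position"])-[p[0],p[1],0]);M=(T.inv()*Ro.from_quat(q)).as_matrix()
    print("t",round(s["clock"],2),"tcp in track mm",(x*1000).round(1),"F track",T.inv().apply(s["contact_force"]).round(2),"op",round(s["opening"],2),"\ntool axes in track (cols x,y,z)\n",M.round(3))
E
python3 -c "
from h import *
rep();c=r.read_camera('wrist');save(c,'w1')"
```

```text
clock: 0.6
position: [0.2997, -0.4821, 0.2386]
ee_rot: [-0.0, 0.814, -0.58, -0.0]
contact_force: [0.4, 0.5, -0.2]
opening: 0.146
clock: 1.1
position: [0.3786, -0.3279, 0.2388]
ee_rot: [-0.0, 0.814, -0.58, -0.0]
contact_force: [0.1, -0.5, 0.4]
opening: -0.002
clock: 1.6
position: [0.4574, -0.1737, 0.2389]
ee_rot: [0.0, 0.814, -0.58, -0.0]
contact_force: [1.1, -0.7, -0.1]
opening: 0.0
clock: 2.1
position: [0.4571, -0.1751, 0.239]
ee_rot: [-0.0, -0.677, 0.736, 0.0]
contact_force: [-0.4, 0.4, 0.4]
opening: -0.001
t 2.1 tcp in track mm [-87.1  55.9 239. ] F track [0.35 0.42 0.37] op -0.0 
tool axes in track (cols x,y,z)
 [[-1.    -0.002  0.   ]
 [-0.002  1.     0.001]
 [-0.     0.001 -1.   ]]
```

View pics/w1.png

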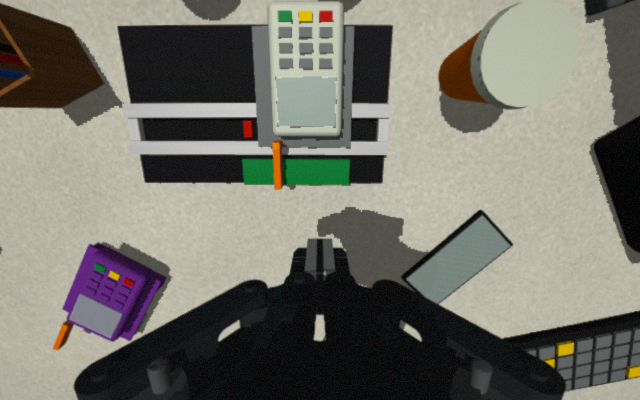

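The wrist view shows the white carriage, the tab at (278,165), the bar from (243,170) to (350,170), and the shut fingers at (320,250). I'll check the fit in this view, then descend above the bar.

```bash

python3 -m inch '[[[0,-0.6,3,0,0,0,-1],[0,0,4,0,0,0,-1],[0,0,4,0,0,0,-1],[0,0,3,0,0,0,-1],[0,0,2,0,0,0,-1]]]'
python3 -m inch '[[[0,0,1,0,0,0,-1],[0,0,0.5,0,0,0,-1],[0,0,0.5,0,0,0,-1],[0,0,0,0,0,0,-1],[0,0,0,0,0,0,-1]]]'
python3 - <<'E'
from h import *
rep();c=r.read_camera('wrist');save(c,'w2')
p=np.load("track.npy");T=Ro.from_euler('z',p[2]);L=np.array([[145,-116,12],[-172,-116,12],[5,34,38],[-125,34,38],[-43.5,66,60],[0,0,19]])/1e3
print(proj(c,T.apply(L)+[p[0],p[1],0]).round(0).tolist())
E
```

```text
clock: 2.65
position: [0.4615, -0.1751, 0.0765]
ee_rot: [-0.001, -0.676, 0.737, 0.002]
contact_force: [-0.1, -0.2, 0.0]
opening: 0.001
clock: 3.15
position: [0.4641, -0.1761, 0.0603]
ee_rot: [0.0, -0.676, 0.737, -0.001]
contact_force: [-0.2, -0.4, -0.2]
opening: 0.001
t 3.15 tcp in track mm [-87.5  48.8  60.3] F track [-0.43  0.13 -0.16] op 0.0 
tool axes in track (cols x,y,z)
 [[-1.     0.001 -0.001]
 [ 0.001  1.    -0.002]
 [ 0.001 -0.002 -1.   ]]
[[-89.0, -46.0], [475.0, -56.0], [168.0, 218.0], [383.0, 218.0], [243.0, 285.0], [183.0, 158.0]]
```

View pics/w2.png

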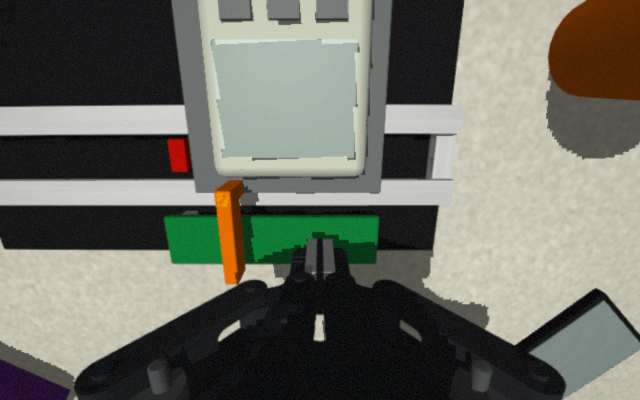

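The view agrees with the fit to within about 3 mm: the fingers are over the bar at (320,245), clear behind the tab at (230,235). Now I descend to contact and start pressing.

```bash

python3 -m inch '[[[0,0,0.4,0,0,0,-1],[0,0,0.4,0,0,0,-1],[0,0,0.4,0,0,0,-1],[0,0,0.3,0,0,0,-1],[0,0,0,0,0,0,-1]]]'
python3 -m inch '[[[0,0,0.2,0,0,0,-1],[0,0,0.2,0,0,0,-1],[0,0,0.1,0,0,0,-1],[0,0,0,0,0,0,-1],[0,0,0,0,0,0,-1]]]'
python3 -c "
from h import *
rep()"
```

```text
clock: 3.7
position: [0.4632, -0.1757, 0.0439]
ee_rot: [-0.0, -0.676, 0.737, 0.0]
contact_force: [-1.2, -0.2, 3.0]
opening: 0.005
clock: 4.2
position: [0.4633, -0.1757, 0.0393]
ee_rot: [-0.0, -0.676, 0.737, 0.0]
contact_force: [-0.9, 0.4, 2.8]
opening: -0.005
t 4.2 tcp in track mm [-87.2  49.7  39.3] F track [0.29 0.95 2.78] op -0.0 
tool axes in track (cols x,y,z)
 [[-1.     0.002  0.   ]
 [ 0.002  1.     0.   ]
 [-0.     0.    -1.   ]]
```

```bash

python3 -m inch '[[[0,0,0.1,0,0,0,-1],[0,0,0.1,0,0,0,-1],[0,0,0.05,0,0,0,-1],[0,0,0,0,0,0,-1],[0,0,0,0,0,0,-1]]]'
python3 -m inch '[[[-0.4,0,0,0,0,0,-1],[-0.4,0,0,0,0,0,-1],[-0.4,0,0,0,0,0,-1],[-0.4,0,0,0,0,0,-1],[0,0,0,0,0,0,-1]]]'
python3 -c "
from h import *
rep();c=r.read_camera('wrist');save(c,'w3')"
```

```text
clock: 4.7
position: [0.4632, -0.1757, 0.0368]
ee_rot: [-0.0, -0.676, 0.737, 0.0]
contact_force: [-1.7, 0.5, 4.0]
opening: -0.001
clock: 5.2
position: [0.4653, -0.1592, 0.037]
ee_rot: [0.0, -0.676, 0.737, -0.0]
contact_force: [0.6, -0.9, 3.7]
opening: -0.0
t 5.2 tcp in track mm [-70.6  49.1  37. ] F track [-0.85 -0.7   3.68] op -0.0 
tool axes in track (cols x,y,z)
 [[-1.     0.001  0.   ]
 [ 0.001  1.    -0.001]
 [-0.    -0.001 -1.   ]]
```

View pics/w3.png

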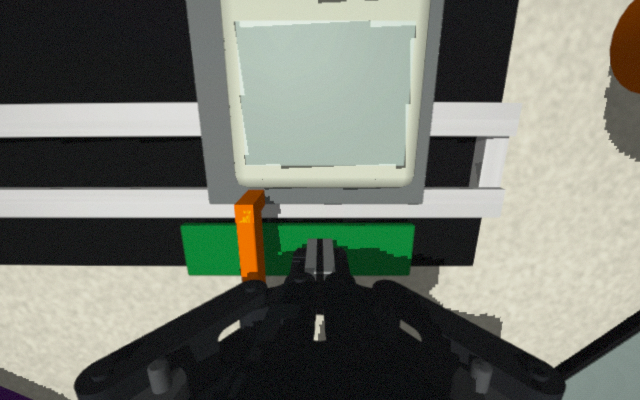

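The pin at about (183,158) has gone flush, so the bar is fully pressed at about 9 mm with 3.7 N. The tab at (250,240) is just ahead of the fingers. Now I push slowly.

```bash

python3 -m inch '[[[-0.3,0,0,0,0,0,-1],[-0.3,0,0,0,0,0,-1],[-0.3,0,0,0,0,0,-1],[-0.3,0,0,0,0,0,-1],[-0.3,0,0,0,0,0,-1]]]'
python3 -m inch '[[[-0.3,0,0,0,0,0,-1],[-0.3,0,0,0,0,0,-1],[-0.3,0,0,0,0,0,-1],[-0.3,0,0,0,0,0,-1],[-0.3,0,0,0,0,0,-1]]]'
python3 -c "
from h import *
rep();c=r.read_camera('wrist');save(c,'w4')"
```

```text
clock: 5.75
position: [0.4659, -0.1446, 0.0367]
ee_rot: [-0.0, -0.676, 0.737, 0.0]
contact_force: [-0.3, -3.5, 3.5]
opening: 0.002
clock: 6.25
position: [0.4677, -0.1299, 0.0369]
ee_rot: [0.0, -0.676, 0.737, -0.0]
contact_force: [0.0, -4.7, 3.2]
opening: 0.0
t 6.25 tcp in track mm [-41.2  49.2  36.9] F track [-4.72 -0.45  3.22] op 0.0 
tool axes in track (cols x,y,z)
 [[-1.     0.002 -0.   ]
 [ 0.002  1.    -0.001]
 [ 0.    -0.001 -1.   ]]
```

View pics/w4.png

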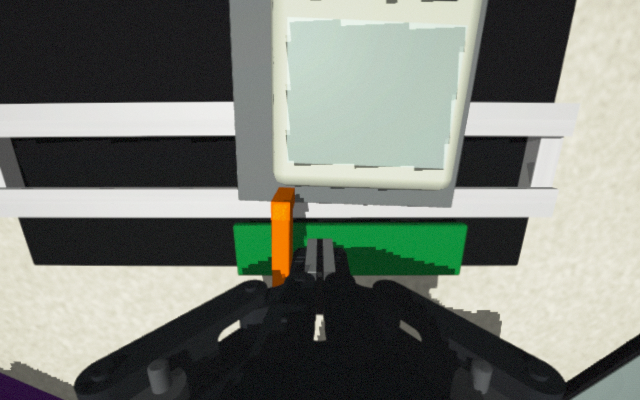

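The fingers are in contact with the tab (about 4.7 N) and the carriage is moving, now at about -52 mm. I continue pushing.

```bash

python3 -m inch '[[[-0.4,0,0,0,0,0,-1],[-0.4,0,0,0,0,0,-1],[-0.4,0,0,0,0,0,-1],[-0.4,0,0,0,0,0,-1],[-0.4,0,0,0,0,0,-1]]]'
python3 -m inch '[[[-0.4,0,0,0,0,0,-1],[-0.4,0,0,0,0,0,-1],[-0.4,0,0,0,0,0,-1],[-0.4,0,0,0,0,0,-1],[-0.4,0,0,0,0,0,-1]]]'
python3 -c "
from h import *
rep()"
```

```text
clock: 6.8
position: [0.4694, -0.11, 0.0369]
ee_rot: [0.0, -0.676, 0.737, -0.0]
contact_force: [0.7, -5.4, 2.8]
opening: -0.002
clock: 7.3
position: [0.4711, -0.0901, 0.0369]
ee_rot: [0.0, -0.676, 0.737, -0.0]
contact_force: [2.0, -4.5, 2.7]
opening: -0.003
t 7.3 tcp in track mm [-1.3 49.2 36.9] F track [-4.26 -2.42  2.66] op -0.0 
tool axes in track (cols x,y,z)
 [[-1.     0.002 -0.   ]
 [ 0.002  1.    -0.001]
 [ 0.    -0.001 -1.   ]]
```

```bash

python3 -m inch '[[[-0.4,0,0,0,0,0,-1],[-0.4,0,0,0,0,0,-1],[-0.4,0,0,0,0,0,-1],[-0.4,0,0,0,0,0,-1],[-0.4,0,0,0,0,0,-1]]]'
python3 -m inch '[[[-0.4,0,0,0,0,0,-1],[-0.4,0,0,0,0,0,-1],[-0.4,0,0,0,0,0,-1],[-0.4,0,0,0,0,0,-1],[-0.4,0,0,0,0,0,-1]]]'
python3 -m inch '[[[-0.4,0,0,0,0,0,-1],[-0.4,0,0,0,0,0,-1],[-0.4,0,0,0,0,0,-1],[-0.4,0,0,0,0,0,-1],[-0.4,0,0,0,0,0,-1]]]'
python3 -c "
from h import *
rep();c=r.read_camera('wrist');save(c,'w5')"
```

```text
clock: 7.8
position: [0.4724, -0.0697, 0.0366]
ee_rot: [0.0, -0.676, 0.737, 0.0]
contact_force: [0.9, -3.5, 1.6]
opening: 0.001
clock: 8.3
position: [0.4741, -0.0498, 0.0366]
ee_rot: [-0.0, -0.676, 0.737, 0.0]
contact_force: [1.4, -3.0, 1.3]
opening: 0.001
clock: 8.8
position: [0.4759, -0.0302, 0.0369]
ee_rot: [-0.0, -0.676, 0.737, -0.0]
contact_force: [0.3, -4.7, 3.4]
opening: 0.003
t 8.8 tcp in track mm [58.9 49.5 36.9] F track [-4.62 -0.74  3.43] op 0.0 
tool axes in track (cols x,y,z)
 [[-1.     0.002 -0.   ]
 [ 0.002  1.     0.   ]
 [ 0.     0.    -1.   ]]
```

View pics/w5.png

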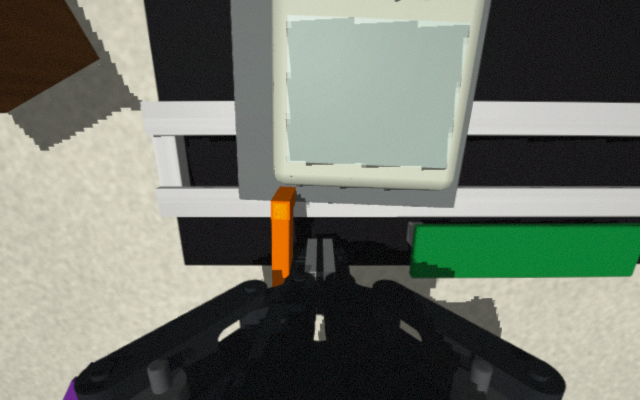

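The carriage follows with the tab at (283,230), and the bar end at (412,250) is clear of the fingers. About 20 mm remain.

```bash

python3 -m inch '[[[-0.3,0,0,0,0,0,-1],[-0.3,0,0,0,0,0,-1],[-0.3,0,0,0,0,0,-1],[-0.3,0,0,0,0,0,-1],[-0.2,0,0,0,0,0,-1]]]'
python3 -m inch '[[[-0.2,0,0,0,0,0,-1],[-0.2,0,0,0,0,0,-1],[-0.2,0,0,0,0,0,-1],[0,0,0,0,0,0,-1],[0,0,0,0,0,0,-1]]]'
python3 - <<'E'
from h import *
rep();c=r.read_camera('wrist');save(c,'w6')
s=r.read_camera('scene');P=cloud(s);np.savez("scene1.npz",**s)
p=np.load("track.npy");T=Ro.from_euler('z',p[2]);Q=T.inv().apply((P-[p[0],p[1],0]).reshape(-1,3)).reshape(P.shape)*1000
hsv=cv2.cvtColor(s["frame"],cv2.COLOR_RGB2HSV);g=(hsv[...,0]>45)&(hsv[...,0]<85)&(hsv[...,1]>110)&(Q[...,0]>-125)&(Q[...,0]<5)&(Q[...,1]>34)&(Q[...,1]<66)
print("bar z",np.percentile(Q[g][:,2],[25,50,75]),g.sum())
E
```

```text
clock: 9.35
position: [0.4771, -0.0163, 0.0368]
ee_rot: [-0.0, -0.676, 0.737, 0.0]
contact_force: [-0.9, -5.8, 4.0]
opening: -0.002
clock: 9.85
position: [0.4776, -0.01, 0.0366]
ee_rot: [0.0, -0.676, 0.737, 0.0]
contact_force: [0.3, -2.2, 1.2]
opening: 0.003
t 9.85 tcp in track mm [79.1 49.6 36.6] F track [-2.15 -0.44  1.24] op 0.0 
tool axes in track (cols x,y,z)
 [[-1.     0.002  0.   ]
 [ 0.002  1.     0.   ]
 [-0.     0.    -1.   ]]
bar z [36.774045   38.17229479 39.40581109] 272
```

View pics/w6.png

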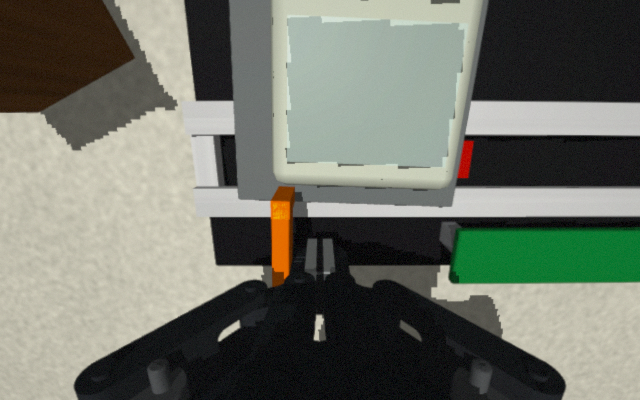

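The pin has sprung up behind the carriage at (466,160), and the bar top measures 38 mm. I back off 1 cm, lift clear and verify.

```bash

python3 -m inch '[[[0.2,0,0,0,0,0,-1],[0.4,0,0,0,0,0,-1],[0.6,0,0,0,0,0,-1],[0,0,-2,0,0,0,-1],[0,0,-3,0,0,0,-1]]]'
python3 -m inch '[[[0,0,-4,0,0,0,-1],[0,0,-4,0,0,0,-1],[0,0,-3,0,0,0,-1],[0,0,0,0,0,0,-1],[0,0,0,0,0,0,-1]]]'
python3 - <<'E'
from h import *
rep();p=np.load("track.npy");T=Ro.from_euler('z',p[2])
for n in("wrist","top","scene"):
    s=r.read_camera(n);P=cloud(s);save(s,n+"_end");Q=T.inv().apply((P-[p[0],p[1],0]).reshape(-1,3)).reshape(P.shape)*1000
    h=cv2.cvtColor(s["frame"],cv2.COLOR_RGB2HSV).astype(int);x,y,z=Q[...,0],Q[...,1],Q[...,2]
    g=(h[...,0]>45)&(h[...,0]<85)&(h[...,1]>110)&(x>-125)&(x<5)&(y>34)&(y<66)
    o=(h[...,0]>4)&(h[...,0]<16)&(h[...,1]>150)&(z>40)&(z<66)&(y>12)&(y<75)&(x>0)&(x<130)
    if g.sum()and o.sum(): print(n,"bar z",np.median(z[g]).round(1),"tab x",np.percentile(x[o],[5,50,95]).round(1),"carriage x ~",(np.median(x[o])-30).round(1))
    if n!="wrist":
        a=np.load(n+"0.npz")["frame"].astype(int);d=(abs(a-s["frame"]).sum(2)>90)
        cv2.imwrite("pics/d_%s.png"%n,np.hstack([s["frame"][...,::-1]])) 
E
python3 -c "
import cv2,numpy as np
a=cv2.imread('pics/top_end.png')[90:330,130:530];b=cv2.imread('pics/top0.png')[90:330,130:530]
cv2.imwrite('pics/cmp.png',np.vstack([cv2.resize(a,None,fx=1.2,fy=1.2),cv2.resize(b,None,fx=1.2,fy=1.2)]))"
```

```text
clock: 10.45
position: [0.4742, -0.0225, 0.085]
ee_rot: [-0.002, -0.675, 0.737, 0.002]
contact_force: [0.7, -0.3, -0.9]
opening: -0.002
clock: 10.95
position: [0.4771, -0.0226, 0.1974]
ee_rot: [0.001, -0.675, 0.737, -0.001]
contact_force: [0.0, -0.0, -1.4]
opening: 0.003
t 10.95 tcp in track mm [ 66.5  49.  197.4] F track [-0.04 -0.02 -1.37] op 0.0 
tool axes in track (cols x,y,z)
 [[-1.     0.002  0.   ]
 [ 0.002  1.    -0.002]
 [-0.    -0.002 -1.   ]]
wrist bar z 40.1 tab x [ 92.9  96.6 100.7] carriage x ~ 66.6
top bar z 39.1 tab x [95.4 95.9 98.3] carriage x ~ 65.9
scene bar z 38.3 tab x [91.  93.9 96. ] carriage x ~ 63.9
```

View pics/cmp.png

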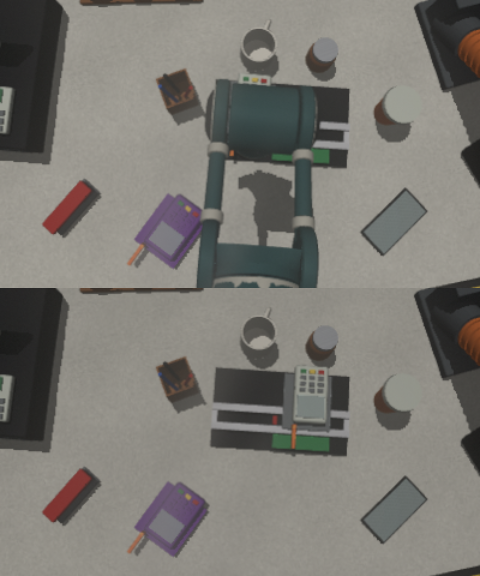

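The picture shows all bystanders unmoved (mug, jar, cup, pen pot, phone, stapler). The carriage is at about +66 mm, the bar is up and the robot is clear, so I hand the job in.

```bash
python3 -c "
from rig import r
print(r.finish_job(), r.state()['clock'])"
```

```text
the job is handed in; nothing more can be done
the job is handed in; nothing more can be done
```

The card terminal is at the pay end of its track, locked behind the pin. I handed the job in about 11 s into the 35 s allowed; no verdict was reported.

With the gripper shut, I pressed the green bar about 9 mm and, holding it down, pushed the orange tab until the carriage was over the pin. I then pushed on to the pay end, backed off and lifted clear. The highest force reading in any move report was about 7 N.

Last checks:
- **Carriage:** its origin measures +64, +66 and +67 mm in the scene, top and wrist views. The spread is about 3 mm, all inside the 57–82 mm window.
- **Pin and bar:** the red pin was visible behind the carriage. The bar top measures 38–40 mm above the counter in the three views, so it is fully up.
- **Bystanders:** all six look unmoved between the before and after top pictures. I judged this by eye and did not measure it.
- **Robot:** it stands clear, with its fingertips about 19 cm above the counter.

No check failed. I did not measure the carriage's speed after letting go.

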